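# Slide casting moulds through the sprung bay gate

### The arm

A 6-joint arm with a two-finger parallel gripper is mounted at the origin on the work surface. World frame = base frame: x ahead of the robot, y to its left, z up, the work surface at z = 0. Lengths are in mm, angles in rad, forces in N, time in s.
With the tool pointing down it reaches from about 350 to 975 mm from the base axis. Payload 7.1 kg.
Tool frame: the origin (TCP) lies between the finger pads; the fingertips stand 19 mm ahead of it and the grasp point (between the pads) is the TCP; y points along the fingers, z is the direction in which the jaws open and shut, and the axes are right-handed (so a half turn about y gives the same grasp; the last joint's range is limited). The gripper opens to 88 mm and grips with 3 to 60 N. Pads are 20 mm wide; open, the fingers measure 115 mm over their backs; the gripper's body (75 mm by 178 mm) begins 61 mm behind the grasp point.
Start: joints at [1.232, 0.423, 1.63, -0, 1.089, -0.019], TCP at [196.454, 593.305, 241.675] pointing down, gripper open.
Joint ranges: [-3, 3], [-0.9, 2.11], [0.09, 2.58], [-1.31, 4.45], [0.11, 2.69], [-2.54, 2.54]. Speed limits (rad/s): [2.39, 2.39, 3.01, 3.14, 3.14, 3.14].

### API

Orientations are given as a rotation vector (axis times angle).
In Python, from workcell import ctrl gives the robot as it stands.
- The arm moves only by the tool servo_tool, never from a script. Its argument "moves" is text: rows parted by semicolons, each of 6 numbers parted by spaces: the shift along the world's x, y, z in m, then the turn, a rotation vector about the world's x, y, z in degrees. A call has 1 to 8 rows; each row is the pose to reach, as a shift and turn from the pose commanded when the call began; what a row does not reach only later rows make up. A row lasts 1/8 s, in which the tool goes at most 62.5 mm and 10.7 degrees, less where a joint would pass 70% of its speed; a pose out of reach is approached as far as the arm can. A call with a gripper value outside its range is refused whole. "hand" is the closure in counts, from 0 (fully open) to 255 (shut), set as the call begins (left out, the last holds). The fingers move at their own pace and stop on an object; the grip force is fixed at half the most. Time passes only in rows, so rows that repeat a pose let the fingers close. It gives the time, the measured TCP pose, the force and the opening at its end, in the units of the state.
- ctrl.get_obs(): the state, without advancing time (a new reading comes with each control period).
- ctrl.get_image(name): name is "scene" or "top" or "wrist"; returns a dict with "pixels" (480x640x3 uint8, red, green, blue), "depth" (480x640 float32, mm along the optical axis (not along the pixel's ray), 0 where there is no reading), "vertical_fov" (degrees; the focal length in pixels is half the picture's height over the tangent of half this angle, whatever the lens; pixels are square), "cx", "cy" (the principal point, pixels), "k1" (the pictures are not rectified: a ray, as slopes to the right and down, at radius r is drawn at 1 + k1 r^2 times it, then the intrinsics apply), "xyz" and "attitude" of the camera in the world; the wrist camera has in their place "T_tool_cam" (4x4, takes a point from camera to tool coordinates, whose origin is the TCP and whose axes are the tool frame's). Camera axes: x right, y up, looking along -z (the intrinsics and any distortion apply to the point x, -y, -z); pixel columns grow to the right and rows downward; lengths in mm; the calibration is good to about 2 mm. A picture is of the moment at which its call begins: read the wrist's pose just before it.
- ctrl.close_job(): hands the job in, once; it reports no verdict.
The state is a dict: "t": time; "qpos": joint angles; "qvel": joint speeds; "joint_torque": joint torques, N m; "ee_pos": TCP position; "orientation": TCP orientation; "ft_force": force on the tool from outside, world axes, zero at the start; "moment": the same for the moment, N m; "width": finger opening in mm.
Only numpy, scipy, OpenCV 4.12 (cv2) and the standard library are available. Lean on these libraries where they do the work, as an engineer would, in place of code of your own. Each camera call takes 0.05 s, during which the arm holds its last target.

### The job

Push the two round casting moulds, one at a time and in whichever order the clutter allows, along the bench and through the sprung two-leaf gate into the bay, letting the gate swing fully shut behind each one. Slide them, never lift or tip them, and leave the plaster arch model, the wax jar and the bur tin where they stand.

Things in the scene. Friction and masses are not known exactly. Their poses are not given: they have to be found in the camera images.
- bay: Fixed transfer bay: a straight lane on the bench between white walls 42 mm high and 10 mm thick, open above, with no floor of its own. Origin on the bench at the middle of the gate line; y runs along the lane from the gate into the bay, x across it, z up. Inside it is 124 mm wide (x -62 to 62) and 240 mm deep (y 0 to 240, then the end wall). Its place and turn vary.
- bay_gate (a point): Same point as the bay's origin: the bench at the middle of the gate line. The opening between the gate posts is 108 mm wide. Outside it two fixed flared lead-in plates, 42 mm high, widen the approach from about 113 mm just before the posts to about 148 mm at bay y -44 mm.
- bay_back (a point): Point on the bench at the middle of the foot of the bay's end wall, 240 mm along the bay's y axis from its origin.
- leaf_near (a joint): Gate leaf on the bay's -x side: upright aluminium plate 53 x 4 x 36 mm, 3 to 39 mm above the bench, hinged on a vertical axis at bay x -57.5, y 4 mm. 0 rad is shut (across the gate); it opens only into the bay, to 1.52 rad (along the wall). A weak spring (0.08 N m/rad, 0.03 N m when shut: 0.6 to 3 N at its tip) swings it shut once nothing holds it.
- leaf_far (a joint): The other gate leaf, its mirror image, hinged at bay x +57.5 mm; 0 rad is shut, grows as it opens into the bay to 1.52 rad.
- leaf_near_tip (a point): Free edge of leaf_near, 54 mm from its hinge, at mid height (21 mm). The leaf can shut only when nothing is left within that circle: the small mould's centre must be 72 mm past the gate line if central in the lane, 86 mm if touching a wall; the large mould's 84 and 92 mm.
- leaf_far_tip (a point): Free edge of leaf_far, 54 mm from its hinge, at mid height (21 mm). There is room for both moulds in line: with one against the end wall and the other touching it, the other's centre is 106 mm (small) or 116 mm (large) or more past the gate line. A second mould may shove the first along.
- mould_large: Loose upright round casting mould: plain steel ring filled with plaster, diameter 96 mm, 45 mm high, about 0.6 kg. Origin at the centre of its underside; z up. Too wide for most grippers: push it.
- mould_small: Loose upright round casting mould of the same make, diameter 76 mm, 45 mm high, about 0.4 kg. Origin at the centre of its underside; z up.
- arch_model: Bystander: loose plaster dental arch model, base 54 x 44 mm, 27 mm high in all. Origin at the centre of its underside. Stands among the moulds; the three trade places from start to start.
- wax_jar: Bystander: loose round jar with a metal lid, diameter 48 mm, 46 mm high, standing beside the approach to the gate, on the bay's -x side. Origin at the centre of its underside.
- bur_tin: Bystander: loose low round steel tin, diameter 52 mm, 30 mm high, standing beside the approach to the gate, on the bay's +x side. Origin at the centre of its underside.
Things that resemble listed ones, but are neither listed nor needed, are in the scene too. What is shaped like the mould_small but turquoise or yellow is not meant. Leave any green look-alike of the mould_large alone.

How it is judged:
By the outcome, as a careful person would: the job done as asked, in the order asked, and still so for the second after the job is handed in, with the robot touching nothing.
It also fails if it takes over 70 s, if anything falls off the work surface, if the arm or the gripper's body presses on something with over 40 N, if the wrist force passes 120 N, or if a joint passes its speed limit or range.

## Working session

There is one attempt and no reset: what is moved stays moved. The work goes in short steps, Python scripts to look and compute and a tool call to move; the robot and the scene stay as the last step left them, time stands still between calls to the robot, and variables do not carry over. Pictures are saved under pics/ and viewed, and the job is handed in when it is done.

Besides the shell and the picture viewer there is one more tool, called in YAML: its name, and indented under it one key for each argument. servo_tool: Moves the arm, as the interface text tells. Its arguments: {"type":"object","properties":{"moves":{"type":"string"},"hand":{"type":"number"}},"required":["moves"]}

```bash
mkdir -p pics; cat > h.py <<'E'
import numpy as np,cv2,json
from workcell import ctrl
def grab(n,f):
    o=ctrl.get_obs(); im=ctrl.get_image(n)
    cv2.imwrite('pics/'+f+'.png',im['pixels'][:,:,::-1]); np.savez('pics/'+f+'.npz',**{k:np.asarray(v) for k,v in im.items()})
    return o,im
E
python3 - <<'E'
from h import *
for n in('top','scene'):
    o,im=grab(n,n+'0'); print({k:v for k,v in im.items() if k not in('pixels','depth')})
print(o)
E
```

```text
{'vertical_fov': 46.10878729213511, 'cx': 314.06430099785285, 'cy': 232.5423379763878, 'k1': -0.167934641428149, 'xyz': array([ 342.08344051,  -10.45865878, 1309.46429494]), 'attitude': array([ 0.08441974, -0.11754761, -1.56630021])}
{'vertical_fov': 47.960086715695056, 'cx': 314.62456215725445, 'cy': 233.59804655940925, 'k1': 0.0039686751778729105, 'xyz': array([ 834.12116437,  470.6844582 , 1031.98661996]), 'attitude': array([0.18934745, 0.69759043, 2.53050757])}
{'t': 0.05, 'qpos': array([ 1.23201160e+00,  4.23863114e-01,  1.63065034e+00, -1.93287161e-05,
        1.08857836e+00, -1.90079532e-02]), 'qvel': array([-0.00053676,  0.00034596,  0.00046753, -0.00078674, -0.0009117 ,
       -0.00112056]), 'joint_torque': array([-1.60353093e-04, -5.46082950e+01, -2.74617344e+01,  6.46646367e-02,
        1.86867337e-02,  9.92054652e-06]), 'ee_pos': array([196.28962635, 592.846854  , 240.90333956]), 'orientation': array([-1.55767017,  0.25119951, -0.25080548]), 'ft_force': array([-0.04673958, -0.22401953, -0.13407554]), 'moment': array([ 0.02694417,  0.03088322, -0.01114585]), 'width': 87.76509696457119}
```

View pics/top0.png

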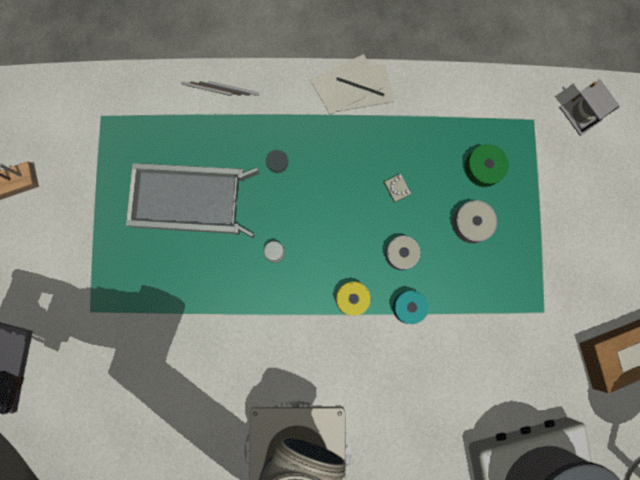

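View pics/scene0.png

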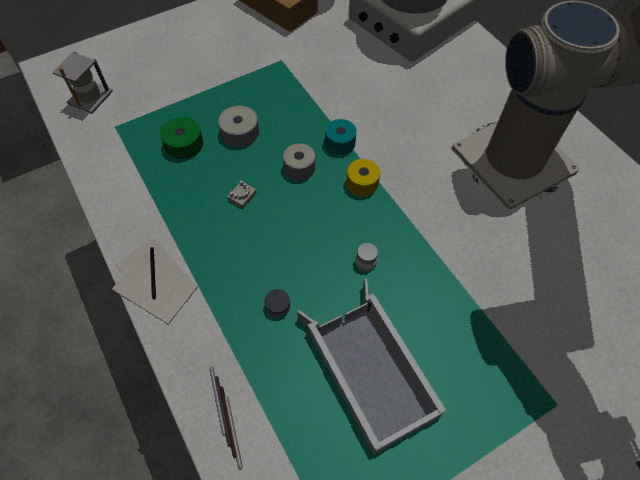

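The top view shows a plain grey-white small ring at (403,252), with turquoise (411,307) and yellow (353,298) look-alikes. The plain large ring is at (476,221), with a green look-alike at (488,163). The arch is at (397,187), the jar at (274,251) and the tin at (277,161). The gate line is near x=238, and the bay runs left of it.

```bash
cat >> h.py <<'E'
from scipy.spatial.transform import Rotation as R
def cloud(im):
    v=np.deg2rad(float(im['vertical_fov']));f=240/np.tan(v/2)
    K=np.array([[f,0,float(im['cx'])],[0,f,float(im['cy'])],[0,0,1]])
    u,w=np.meshgrid(np.arange(640.),np.arange(480.))
    p=cv2.undistortPoints(np.stack([u,w],-1).reshape(-1,1,2),K,np.array([float(im['k1']),0,0,0])).reshape(480,640,2)
    return np.dstack([p[...,0],-p[...,1],-np.ones((480,640))])
def world(im):
    r=cloud(im);d=np.asarray(im['depth'])[...,None]
    P=(r*d).reshape(-1,3); M=R.from_rotvec(im['attitude']).as_matrix()
    return (P@M.T+im['xyz']).reshape(480,640,3), r@M.T
def atz(im,u,v,z):
    _,rd=world(im); q=rd[int(round(v)),int(round(u))]; c=np.asarray(im['xyz']); return (c+q*(z-c[2])/q[2])
def topfit(W,u,v,rad,zlo,zhi):
    s=(slice(max(v-rad,0),v+rad),slice(max(u-rad,0),u+rad)); P=W[s].reshape(-1,3); P=P[(P[:,2]>zlo)&(P[:,2]<zhi)]
    (c,r)=cv2.minEnclosingCircle(P[:,:2].astype(np.float32)); return np.round([*c,r,np.median(P[:,2]),len(P)],1),np.round(P[:,:2].mean(0),1)
E
python3 - <<'E'
from h import *
im=np.load('pics/top0.npz');im={k:im[k] for k in im}
W,_=world(im)
print('bench z',[W[y,x].round(1) for x,y in((320,200),(250,270),(440,280),(185,195))])
for n,u,v,r,a,b in(('small',403,252,24,35,55),('large',476,221,28,35,55),('green',488,163,26,35,55),('turq',411,307,22,30,60),('yel',353,298,22,30,60),('arch',397,187,20,12,35),('jar',274,251,15,36,55),('tin',277,161,15,22,36)):
    print(n,*topfit(W,u,v,r,a,b))
I=im['pixels']
a=cv2.resize(I[145:255,115:305],None,fx=4,fy=4,interpolation=cv2.INTER_CUBIC);cv2.imwrite('pics/bay.png',a[:,:,::-1])
a=cv2.resize(I[140:330,330:530],None,fx=3,fy=3,interpolation=cv2.INTER_CUBIC);cv2.imwrite('pics/m.png',a[:,:,::-1])
P=W[150:250,118:262].reshape(-1,3);P=P[(P[:,2]>34)&(P[:,2]<50)]
print(np.median(P[:,2]),cv2.minAreaRect(P[:,:2].astype(np.float32)))
E
```

```text
bench z [array([587.9, -51.8,   6.1]), array([423.2, 110.6,   1.2]), array([ 400.2, -335.2,   -4. ]), array([599.3, 267.4,   5.1])]
small [ 461.3 -240.2   38.7   46.2  889. ] [ 461.4 -239.1]
large [ 535.4 -412.9   48.6   46.1 1314. ] [ 534.3 -411.7]
green [ 671.4 -448.9   49.    46.3 1251. ] [ 670.5 -447.2]
turq [ 337.8 -256.5   38.3   46.1  879. ] [ 337.6 -255.1]
yel [ 356.9 -124.1   38.1   46.   892. ] [ 356.7 -124.1]
arch [ 617.2 -233.1   33.1   18.2  417. ] [ 617.7 -233.1]
jar [464.7  53.5  21.5  46.3 288. ] [464.3  53.4]
tin [678.8  48.7  26.5  30.5 378. ] [677.9  49.3]
44.45530030894474 ((584.619384765625, 245.8072967529297), (296.20623779296875, 155.87744140625), 87.25619506835938)
```

View pics/bay.png

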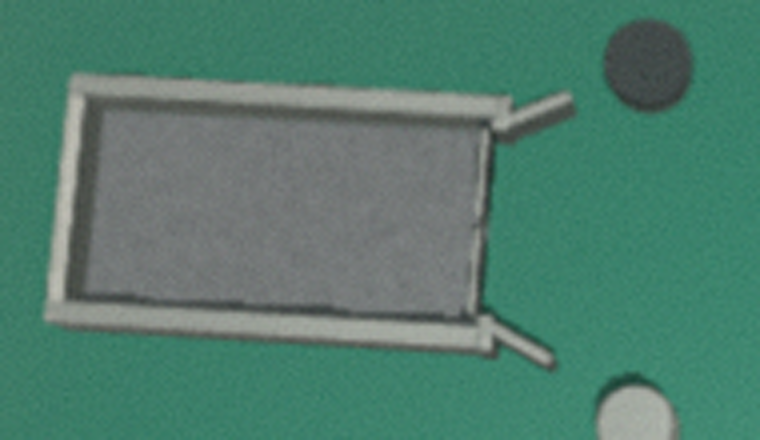

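View pics/m.png

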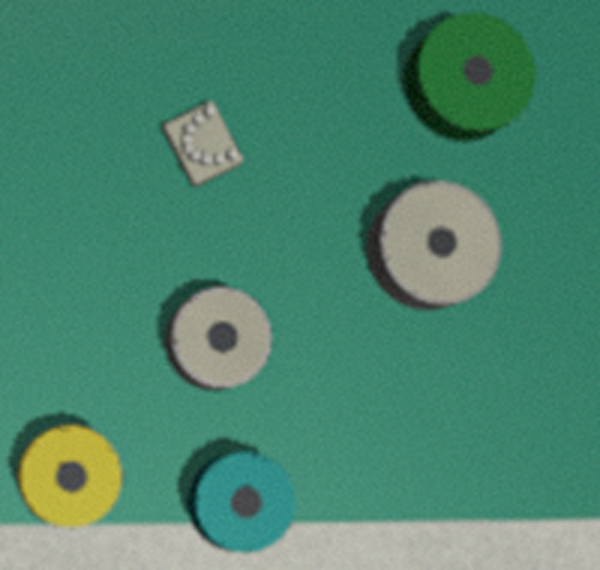

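```bash
python3 - <<'E'
from h import *
im=np.load('pics/top0.npz');im={k:im[k] for k in im}
W,_=world(im)
# wall tops: pixel corners from crop (/4 + offset), at z=42
for n,u,v in(('outTL',72,75),('inTL',88,95),('inBL',70,297),('outBL',46,320),('topwall R out',510,97),('botwall R out',490,352),('botwall R in',480,317),('topwall R in',490,120),('flareT',572,97),('flareB',550,363),('leaf top hinge',488,125),('leaf bottom hinge',474,312),('mid',480,226)):
    print(n,atz(im,115+u/4,145+v/4,42).round(1))
P=W[150:250,118:262].reshape(-1,3);P=P[(P[:,2]>36)&(P[:,2]<52)]
# side walls
best=None
m=(P[:,1]>150)&(P[:,1]<330)
hi=P[m&(P[:,0]>600)];lo=P[m&(P[:,0]<600)]
for q in(hi,lo): 
    c=np.polyfit(q[:,1],q[:,0],1); print('side x=',c,np.std(q[:,0]-np.polyval(c,q[:,1])),q[:,2].mean(), 'at y=130',np.polyval(c,130))
e=P[(P[:,1]>352)&(P[:,0]>530)&(P[:,0]<640)]
c=np.polyfit(e[:,0],e[:,1],1);print('end y=',c,np.polyval(c,590),e[:,1].min(),e[:,1].max())
print('scene jar/tin')
E
```

```text
outTL [666.  385.9  42. ]
inTL [654.  375.7  42. ]
inBL [536.  381.7  42. ]
outBL [522.1 395.3  42. ]
topwall R out [653.2 129.1  42. ]
botwall R out [504.4 135.3  42. ]
botwall R in [525.  142.5  42. ]
topwall R in [639. 138.  42.]
flareT [653.3  92.1  42. ]
flareB [497.7 103.4  42. ]
leaf top hinge [636.7 140.3  42. ]
leaf bottom hinge [527.3 144.8  42. ]
mid [575.8 143.5  42. ]
side x= [5.33446781e-02 6.39541922e+02] 3.752779188257494 45.4766967145443 at y=130 646.4767303455949
side x= [5.12316652e-02 5.06774955e+02] 4.288765694759828 45.51719532886053 at y=130 513.4350718277564
end y= [7.23265797e-03 3.81442400e+02] 385.70966783567957 352.9989682504316 396.3155493518243
scene jar/tin
```

```bash
cat >> h.py <<'E'
O=np.array([580.5,140.]);ang=np.arctan(.0523);Yb=np.array([np.sin(ang),np.cos(ang)]);Xb=np.array([Yb[1],-Yb[0]])
def b2w(x,y): return O+x*Xb+y*Yb
def w2b(p): d=np.asarray(p)[:2]-O; return np.array([d@Xb,d@Yb])
E
python3 - <<'E'
from h import *
o=ctrl.get_obs(); M=R.from_rotvec(o['orientation']).as_matrix(); print(M.round(3)); a=np.degrees(np.arctan2(M[1,2],M[0,2])); print('jaw yaw',a,'want',np.degrees(np.arctan2(Xb[1],Xb[0])))
for n,p in dict(small=(461.3,-239.7),large=(535,-412.3),arch=(617.5,-233),jar=(464.5,53.5),tin=(678.4,49)).items(): print(n,w2b(p).round(1))
for y in(-100,-44,0,72,160): print(y,b2w(0,y).round(1))
E
```

```text
[[ 0.949 -0.     0.314]
 [-0.314 -0.001  0.949]
 [-0.    -1.    -0.001]]
jaw yaw 71.6783353081232 want -2.9938415817605204
small [ -99.2 -385.4]
large [ -16.6 -553.9]
arch [  56.4 -370.6]
jar [-111.3  -92.4]
tin [102.5 -85.8]
-100 [575.3  40.1]
-44 [578.2  96.1]
0 [580.5 140. ]
72 [584.3 211.9]
160 [588.9 299.8]
```

servo_tool:
  moves: "0.042 -0.04 0 0 0 -9.3; 0.085 -0.08 0 0 0 -18.6; 0.127 -0.12 0 0 0 -28; 0.17 -0.16 0 0 0 -37.3; 0.212 -0.2 0 0 0 -46.7; 0.255 -0.24 0 0 0 -56; 0.297 -0.28 0 0 0 -65.4; 0.34 -0.32 0 0 0 -74.7"
  hand: 81

```text
t: 1.1
ee_pos: [537.5, 271.7, 241.4]
orientation: [-1.182, 1.252, -1.252]
ft_force: [1.0, 0.7, 0.5]
width: 60.2
```

servo_tool:
  moves: "0.01 -0.06 0 0 0 0; 0.01 -0.12 0 0 0 0; 0 -0.18 0 0 0 0; -0.01 -0.24 -0.02 0 0 0; -0.02 -0.3 -0.04 0 0 0; -0.03 -0.36 -0.06 0 0 0; -0.045 -0.415 -0.08 0 0 0; -0.06 -0.47 -0.1 0 0 0"

```text
t: 2.1
ee_pos: [475.9, -198.1, 141.1]
orientation: [-1.184, 1.248, -1.248]
ft_force: [0.6, -0.6, 0.4]
width: 59.7
```

servo_tool:
  moves: "-0.009 -0.05 0 0 0 0; -0.018 -0.1 0 0 0 0; -0.018 -0.103 -0.04 0 0 0; -0.018 -0.103 -0.08 0 0 0; -0.018 -0.103 -0.113 0 0 0; -0.018 -0.103 -0.113 0 0 0"

```text
t: 2.85
ee_pos: [456.8, -298.2, 26.6]
orientation: [-1.185, 1.253, -1.244]
ft_force: [-0.6, 0.3, 0.1]
width: 60.2
```

```bash
python3 - <<'E'
from h import *
o,im=grab('top','top1'); M=R.from_rotvec(o['orientation']).as_matrix(); print(o['ee_pos'],M.round(3),o['ft_force'])
a=cv2.resize(im['pixels'][140:340,330:530],None,fx=3,fy=3);cv2.imwrite('pics/m1.png',a[:,:,::-1])
E
```

```text
[ 456.79557447 -298.22760782   26.57824347] [[-0.053 -0.004  0.999]
 [-0.999  0.003 -0.053]
 [-0.003 -1.    -0.005]] [-0.61592284  0.34844096  0.05365545]
```

View pics/m1.png

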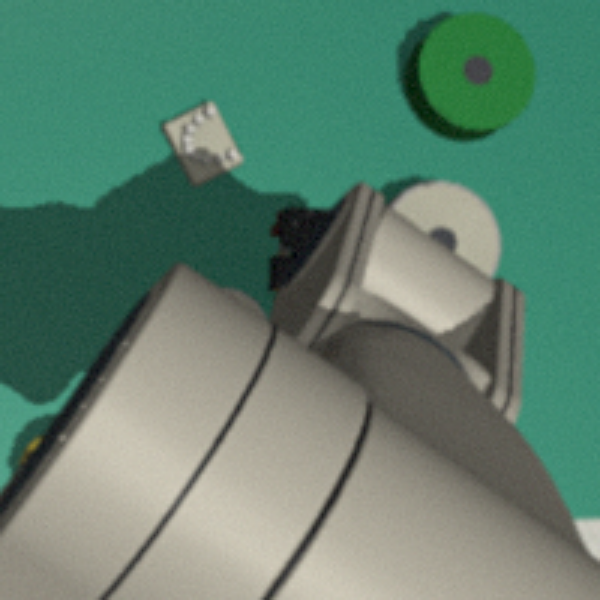

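servo_tool:
  moves: "0.0005 0.012 0 0 0 0; 0.001 0.024 0 0 0 0; 0.0015 0.034 0 0 0 0; 0.007 0.046 0 0 0 0; 0.014 0.06 0 0 0 0; 0.021 0.073 0 0 0 0; 0.028 0.087 0 0 0 0; 0.035 0.1 0 0 0 0"

```text
t: 3.9
ee_pos: [494.0, -199.1, 29.8]
orientation: [-1.185, 1.246, -1.249]
ft_force: [-1.8, -5.9, 6.2]
width: 60.1
```

```bash
python3 - <<'E'
from h import *
o,im=grab('wrist','w1');print(o['ee_pos'])
E
```

```text
[ 493.99752154 -199.10113517   29.81793014]
```

View pics/w1.png

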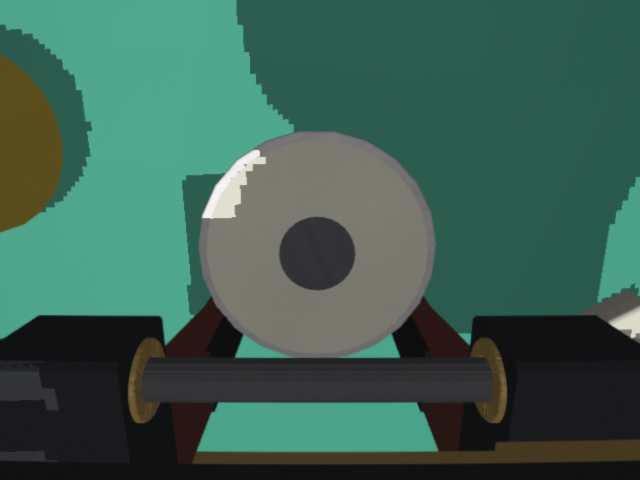

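The wrist view shows the mould seated centrally in the cradle, with its hub at (317,253). I'll measure its offset from the TCP, then continue.

```bash
cat >> h.py <<'E'
def wworld(o,im):
    r=cloud(im);P=(r*np.asarray(im['depth'])[...,None]).reshape(-1,3); T=np.asarray(im['T_tool_cam'])
    P=P@T[:3,:3].T+T[:3,3]; return (P@R.from_rotvec(o['orientation']).as_matrix().T+o['ee_pos']).reshape(480,640,3)
def mould(name,rad):
    o,im=grab('wrist',name); W=wworld(o,im); q=W[100:340].reshape(-1,3)
    q=q[(q[:,2]>40)&(q[:,2]<50)&(np.hypot(*(q[:,:2]-o['ee_pos'][:2]-48*Yb).T)<75)]
    hull=cv2.convexHull(q[:,:2].astype(np.float32))[:,0]
    A=np.c_[2*hull,np.ones(len(hull))];s=np.linalg.lstsq(A,(hull**2).sum(1),rcond=None)[0]
    print('mould',s[:2].round(1),'r',np.sqrt(s[2]+s[0]**2+s[1]**2).round(1),'bay',w2b(s[:2]).round(1),'tcp bay',w2b(o['ee_pos']).round(1),o['t'])
E
python3 - <<'E'
from h import *
mould('w2',38)
E
```

```text
mould [ 496.1 -169.6] r 41.0 bay [ -68.1 -313.6] tcp bay [ -68.  -341.8] 3.95
```

servo_tool:
  moves: "0.007 0.013 0 0 0 0; 0.014 0.027 0 0 0 0; 0.021 0.04 0 0 0 0; 0.028 0.053 0 0 0 0; 0.035 0.067 0 0 0 0; 0.042 0.08 0 0 0 0; 0.049 0.093 0 0 0 0; 0.056 0.107 0 0 0 0"

```text
t: 5.0
ee_pos: [549.1, -92.5, 29.2]
orientation: [-1.185, 1.248, -1.248]
ft_force: [-2.9, -5.2, 5.7]
width: 60.0
```

servo_tool:
  moves: "0.007 0.013 0 0 0 0; 0.013 0.025 0 0 0 0; 0.019 0.037 0 0 0 0; 0.021 0.049 0 0 0 0; 0.022 0.061 0 0 0 0; 0.0225 0.073 0 0 0 0; 0.023 0.085 0 0 0 0; 0.0235 0.095 0 0 0 0"

```text
t: 6.0
ee_pos: [573.1, 2.7, 29.2]
orientation: [-1.184, 1.247, -1.248]
ft_force: [0.2, -4.9, 4.8]
width: 60.1
```

```bash
python3 - <<'E'
from h import *
mould('w3',38)
grab('top','top3')
E
```

```text
mould [575.3  30.7] r 40.8 bay [   0.5 -109.4] tcp bay [  -0.2 -137.5] 6.0
```

View pics/w3.png

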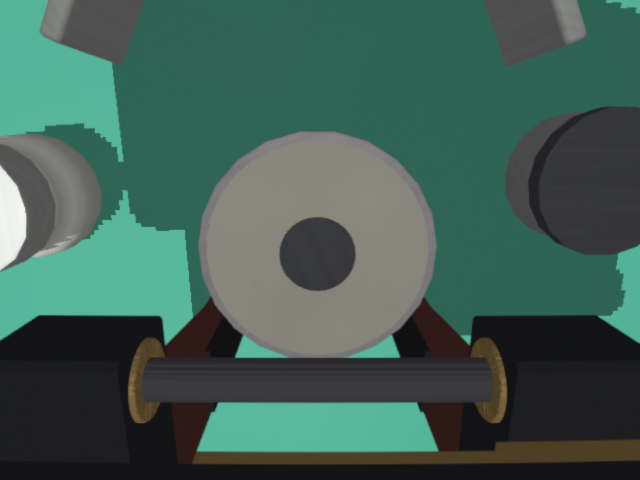

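View pics/top3.png

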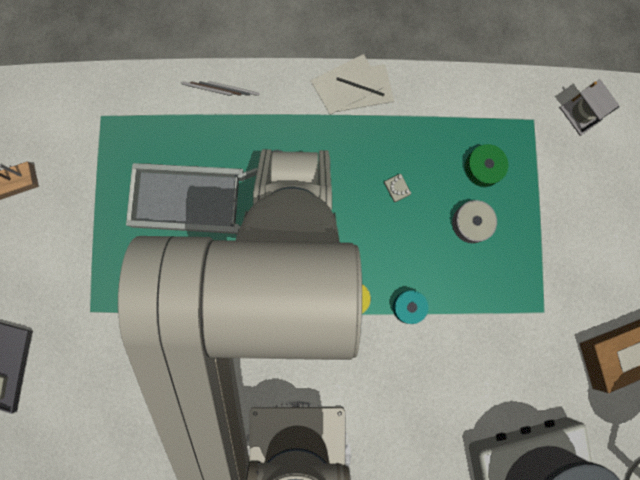

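servo_tool:
  moves: "0.0005 0.0125 0 0 0 0; 0.0015 0.025 0 0 0 0; 0.002 0.0375 0 0 0 0; 0.0025 0.05 0 0 0 0; 0.003 0.0625 0 0 0 0; 0.004 0.075 0 0 0 0; 0.0045 0.0875 0 0 0 0; 0.005 0.1 0 0 0 0"

```text
t: 7.1
ee_pos: [577.7, 101.7, 28.9]
orientation: [-1.186, 1.248, -1.249]
ft_force: [-1.5, -10.6, 5.8]
width: 60.0
```

```bash
python3 - <<'E'
from h import *
mould('w4',38)
E
```

```text
mould [580.3 152. ] r 73.8 bay [-0.9 12. ] tcp bay [ -0.8 -38.4] 7.1
```

View pics/w4.png

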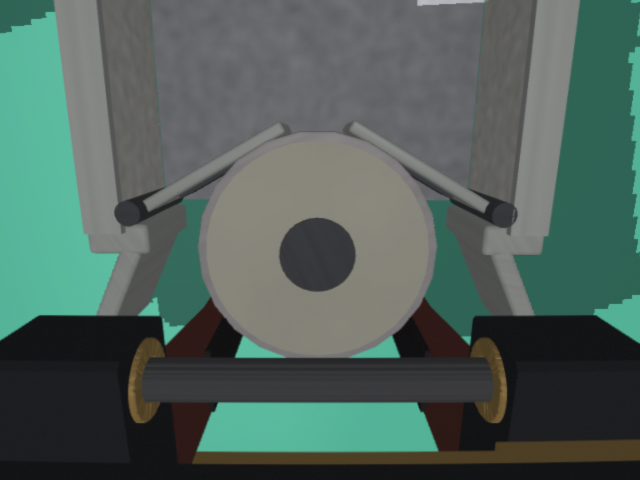

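The mould, hub at (317,254), is centred between the hinges at (130,212) and (502,214), and both leaves are opening.

servo_tool:
  moves: "0.0005 0.0125 0 0 0 0; 0.0015 0.025 0 0 0 0; 0.002 0.0375 0 0 0 0; 0.0025 0.05 0 0 0 0; 0.003 0.0625 0 0 0 0; 0.004 0.075 0 0 0 0; 0.0045 0.0875 0 0 0 0; 0.005 0.1 0 0 0 0"

```text
t: 8.15
ee_pos: [582.5, 201.3, 28.9]
orientation: [-1.186, 1.248, -1.249]
ft_force: [-0.1, -9.5, 4.9]
width: 60.0
```

servo_tool:
  moves: "0.0005 0.0125 0 0 0 0; 0.0015 0.025 0 0 0 0; 0.002 0.0375 0 0 0 0; 0.0025 0.05 0 0 0 0; 0.003 0.0625 0 0 0 0; 0.004 0.075 0 0 0 0; 0.0045 0.0875 0 0 0 0; 0.005 0.097 0 0 0 0"

```text
t: 9.15
ee_pos: [587.6, 298.9, 28.8]
orientation: [-1.186, 1.248, -1.249]
ft_force: [-0.3, -6.7, 6.1]
width: 60.4
```

```bash
python3 - <<'E'
from h import *
mould('w5',38)
E
```

```text
mould [590.5 349. ] r 74.1 bay [ -0.9 209.2] tcp bay [ -1.2 159. ] 9.15
```

View pics/w5.png

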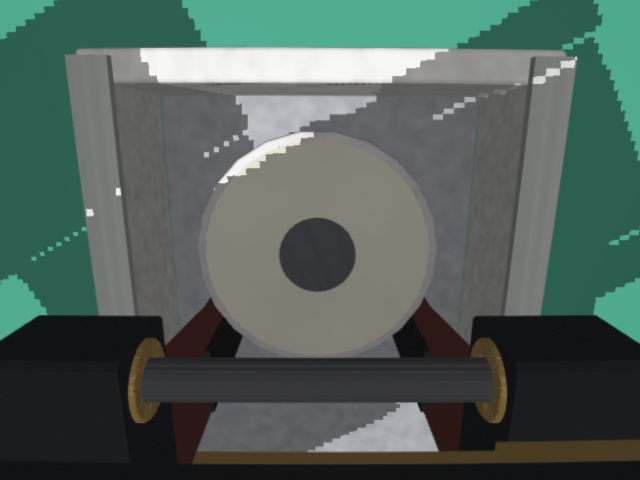

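servo_tool:
  moves: "-0.0005 -0.01 0 0 0 0; -0.0005 -0.01 0.05 0 0 0; -0.0005 -0.01 0.1 0 0 0; -0.001 -0.02 0.13 0 0 0; -0.004 -0.08 0.13 0 0 0; -0.007 -0.14 0.13 0 0 0; -0.01 -0.2 0.13 0 0 0; -0.015 -0.26 0.13 0 0 0"

```text
t: 10.2
ee_pos: [572.2, 37.3, 158.6]
orientation: [-1.184, 1.249, -1.248]
ft_force: [0.3, -0.0, 0.4]
width: 60.0
```

servo_tool:
  moves: "-0.005 -0.06 0 0 0 0; -0.01 -0.12 0 0 0 0; -0.015 -0.18 0 0 0 0; -0.02 -0.24 0 0 0 0; -0.025 -0.3 0 0 0 0; -0.03 -0.36 0 0 0 0; -0.035 -0.42 0 0 0 0; -0.04 -0.48 0 0 0 0"

```text
t: 11.2
ee_pos: [531.6, -442.4, 158.3]
orientation: [-1.183, 1.249, -1.248]
ft_force: [0.7, -1.1, 0.3]
width: 59.7
```

```bash
python3 - <<'E'
from h import *
o,im=grab('top','top6');print(o['ee_pos'],o['t'])
W,_=world(im);
for n,u,v,r,a,b in(('large',476,221,28,35,55),('arch',397,187,20,12,35),('jar',274,251,15,36,55),('tin',277,161,15,22,36)): print(n,*topfit(W,u,v,r,a,b))
E
```

```text
[ 531.62529554 -442.37137193  158.31984396] 11.2
large [ 535.5 -414.1   49.4   46.2 1317. ] [ 534.2 -411.7]
arch [ 617.7 -233.4   33.4   18.3  417. ] [ 617.4 -233.3]
jar [464.7  53.1  21.7  46.4 290. ] [464.4  53.2]
tin [678.2  49.1  26.6  30.7 376. ] [677.9  49.3]
```

View pics/top6.png

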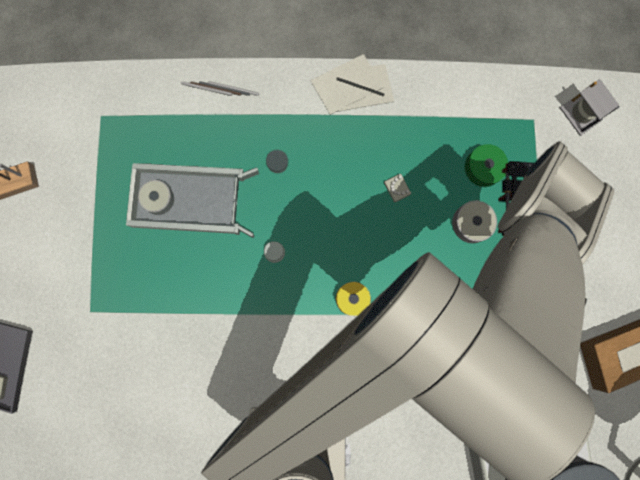

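The gate is shut behind the small mould, which sits at (155,196), and the bystanders haven't moved. Now the large mould.

servo_tool:
  moves: "-0.002 -0.042 0 0 0 0; -0.002 -0.042 -0.045 0 0 0; -0.002 -0.042 -0.09 0 0 0; -0.002 -0.042 -0.13 0 0 0; -0.0015 -0.033 -0.13 0 0 0; -0.001 -0.023 -0.13 0 0 0; -0.0005 -0.013 -0.13 0 0 0; 0 -0.003 -0.13 0 0 0"

```text
t: 12.25
ee_pos: [534.1, -443.8, 30.8]
orientation: [-1.184, 1.244, -1.251]
ft_force: [-0.5, -5.4, 0.7]
width: 60.3
```

```bash
python3 - <<'E'
from h import *
mould('w7',48)
E
```

```text
mould [ 537.  -402.6] r 50.0 bay [ -15.1 -544.2] tcp bay [ -15.8 -585.4] 12.25
```

View pics/w7.png

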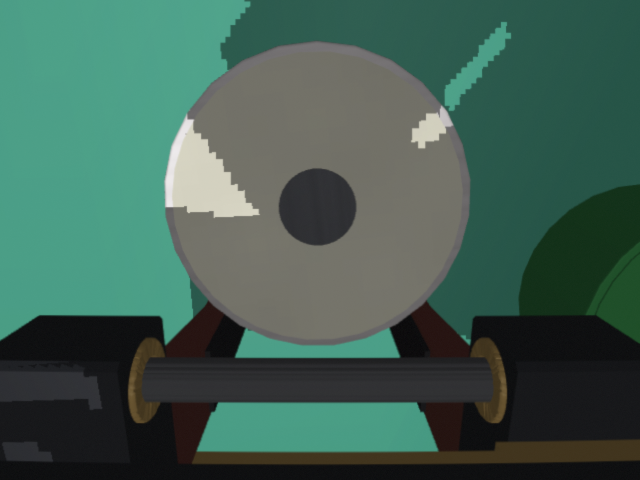

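servo_tool:
  moves: "-0.002 0.012 0 0 0 0; -0.004 0.025 0 0 0 0; -0.006 0.039 0 0 0 0; -0.008 0.053 0 0 0 0; -0.01 0.067 0 0 0 0; -0.012 0.082 0 0 0 0; -0.014 0.097 0 0 0 0; -0.015 0.112 0 0 0 0"

```text
t: 13.3
ee_pos: [519.7, -332.5, 30.6]
orientation: [-1.183, 1.243, -1.252]
ft_force: [-0.5, -6.2, 2.7]
width: 60.2
```

servo_tool:
  moves: "0 0.013 0 0 0 0; 0 0.026 0 0 0 0; 0.0005 0.039 0 0 0 0; 0.001 0.052 0 0 0 0; 0.001 0.065 0 0 0 0; 0.001 0.078 0 0 0 0; 0.0015 0.09 0 0 0 0; 0.002 0.1 0 0 0 0"

```text
t: 14.3
ee_pos: [521.7, -232.3, 30.5]
orientation: [-1.183, 1.243, -1.251]
ft_force: [0.2, -7.6, 4.3]
width: 60.0
```

```bash
python3 - <<'E'
from h import *
mould('w8',48)
E
```

```text
mould [ 524.5 -190.6] r 49.6 bay [ -38.7 -333. ] tcp bay [ -39.3 -374.9] 14.3
```

View pics/w8.png

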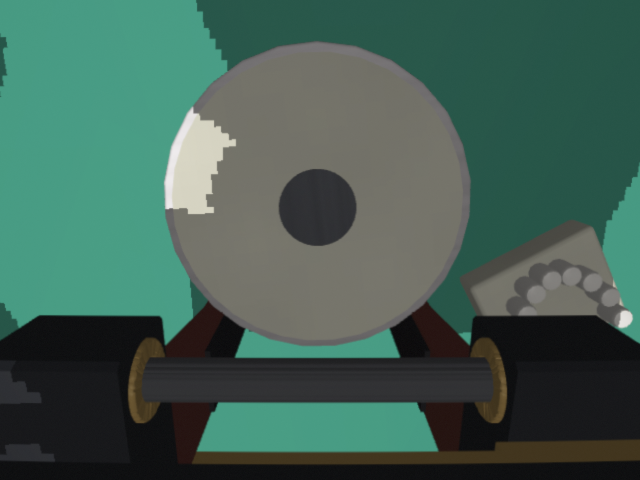

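servo_tool:
  moves: "0.0005 0.013 0 0 0 0; 0.001 0.026 0 0 0 0; 0.001 0.039 0 0 0 0; 0.001 0.05 0 0 0 0; 0.005 0.062 0 0 0 0; 0.009 0.074 0 0 0 0; 0.013 0.086 0 0 0 0; 0.017 0.097 0 0 0 0"

```text
t: 15.35
ee_pos: [537.5, -135.2, 30.2]
orientation: [-1.185, 1.246, -1.249]
ft_force: [-4.0, -10.9, 9.0]
width: 59.8
```

servo_tool:
  moves: "0.004 0.012 0 0 0 0; 0.0085 0.024 0 0 0 0; 0.0125 0.036 0 0 0 0; 0.017 0.048 0 0 0 0; 0.021 0.06 0 0 0 0; 0.025 0.072 0 0 0 0; 0.0295 0.084 0 0 0 0; 0.034 0.096 0 0 0 0"

```text
t: 16.35
ee_pos: [570.8, -39.3, 30.1]
orientation: [-1.186, 1.247, -1.248]
ft_force: [-4.6, -12.1, 10.4]
width: 60.2
```

```bash
python3 - <<'E'
from h import *
mould('w9',48)
E
```

```text
mould [573.5   2.8] r 49.6 bay [   0.2 -137.4] tcp bay [  -0.3 -179.6] 16.35
```

View pics/w9.png

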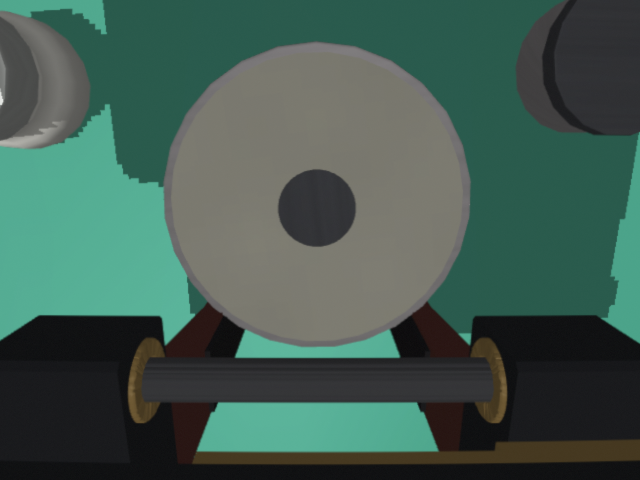

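servo_tool:
  moves: "0.001 0.0125 0 0 0 0; 0.0015 0.025 0 0 0 0; 0.002 0.0375 0 0 0 0; 0.0025 0.05 0 0 0 0; 0.003 0.0625 0 0 0 0; 0.004 0.075 0 0 0 0; 0.0045 0.0875 0 0 0 0; 0.005 0.1 0 0 0 0"

```text
t: 17.4
ee_pos: [576.4, 60.8, 30.0]
orientation: [-1.184, 1.246, -1.249]
ft_force: [0.2, -12.9, 7.7]
width: 60.0
```

```bash
python3 - <<'E'
from h import *
mould('w10',48)
E
```

```text
mould [579.1 115. ] r 72.9 bay [ -0.1 -25. ] tcp bay [  0.1 -79.3] 17.4
```

View pics/w10.png

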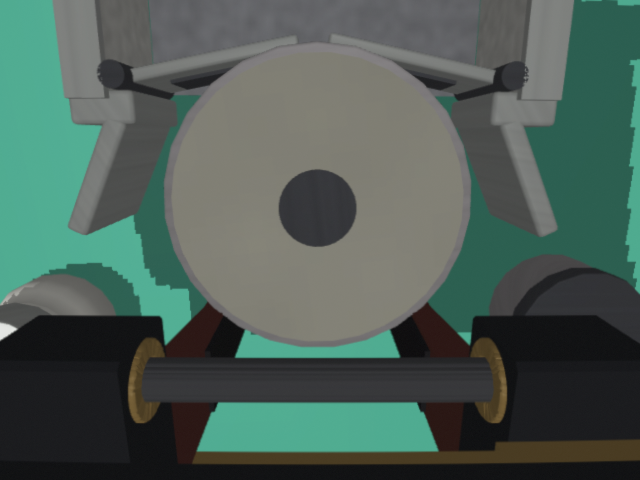

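servo_tool:
  moves: "0 0.012 0 0 0 0; 0.0005 0.024 0 0 0 0; 0.001 0.036 0 0 0 0; 0.0015 0.048 0 0 0 0; 0.002 0.06 0 0 0 0; 0.003 0.072 0 0 0 0; 0.0035 0.084 0 0 0 0; 0.004 0.096 0 0 0 0"

```text
t: 18.45
ee_pos: [579.9, 155.9, 30.0]
orientation: [-1.186, 1.247, -1.249]
ft_force: [-0.6, -13.5, 8.9]
width: 60.2
```

servo_tool:
  moves: "0.0005 0.01 0 0 0 0; 0.001 0.02 0 0 0 0; 0.0015 0.03 0 0 0 0; 0.002 0.038 0 0 0 0; 0.0025 0.045 0 0 0 0; 0.0025 0.049 0 0 0 0; 0.0025 0.049 0 0 0 0"

```text
t: 19.32
ee_pos: [582.2, 204.7, 29.9]
orientation: [-1.187, 1.247, -1.249]
ft_force: [-0.3, -13.2, 10.5]
width: 59.7
```

```bash
python3 - <<'E'
from h import *
mould('w11',48)
E
```

```text
mould [585.1 254.4] r 73.9 bay [ -1.4 114.5] tcp bay [-1.7 64.7] 19.325
```

View pics/w11.png

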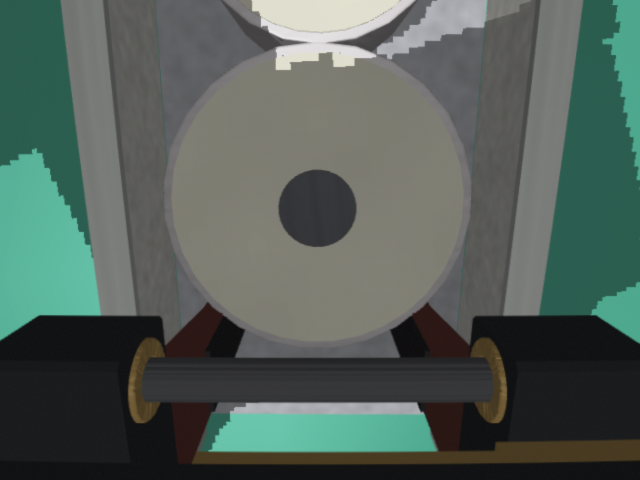

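servo_tool:
  moves: "0 -0.003 0 0 0 0; 0 -0.005 0 0 0 0; 0 -0.005 0.03 0 0 0; 0 -0.005 0.08 0 0 0; 0 -0.005 0.13 0 0 0; 0 -0.06 0.15 0 0 0; -0.01 -0.12 0.16 0 0 0; -0.02 -0.18 0.16 0 0 0"

```text
t: 20.38
ee_pos: [562.4, 25.5, 190.1]
orientation: [-1.183, 1.246, -1.248]
ft_force: [-0.0, -1.0, -1.1]
width: 60.0
```

servo_tool:
  moves: "-0.01 -0.06 0 0 0 0; -0.02 -0.12 0 0 0 0; -0.03 -0.18 0 0 0 0; -0.04 -0.24 0 0 0 0; -0.04 -0.3 0 0 0 0; -0.04 -0.36 0 0 0 0; -0.04 -0.36 0 0 0 0; -0.04 -0.36 0 0 0 0"

```text
t: 21.38
ee_pos: [522.0, -332.5, 188.4]
orientation: [-1.183, 1.25, -1.247]
ft_force: [0.6, 0.4, 0.7]
width: 60.1
```

```bash
python3 - <<'E'
from h import *
o,im=grab('top','top12');print(o['ee_pos'],o['t'],o['ft_force'])
W,_=world(im)
for n,u,v,r,a,b in(('arch',397,187,20,12,35),('jar',274,251,15,36,55),('tin',277,161,15,22,36),('green',488,163,26,35,55),('yel',353,298,22,30,60)): print(n,*topfit(W,u,v,r,a,b))
a=cv2.resize(im['pixels'][145:265,115:305],None,fx=4,fy=4,interpolation=cv2.INTER_CUBIC);cv2.imwrite('pics/bay12.png',a[:,:,::-1])
grab('scene','scene12')
E
```

```text
[ 521.9995669  -332.54518064  188.42251685] 21.375 [0.56600182 0.41868767 0.678207  ]
arch [ 617.4 -233.8   32.9   18.2  411. ] [ 617.6 -233.1]
jar [464.6  53.7  21.7  46.5 291. ] [464.3  53.3]
tin [677.9  49.   26.7  30.6 384. ] [677.9  49.2]
green [ 699.1 -429.5   35.2   46.3  187. ] [ 698.5 -425. ]
yel [ 358.4 -125.7   37.1   46.1  523. ] [ 368.2 -130.8]
```

View pics/bay12.png

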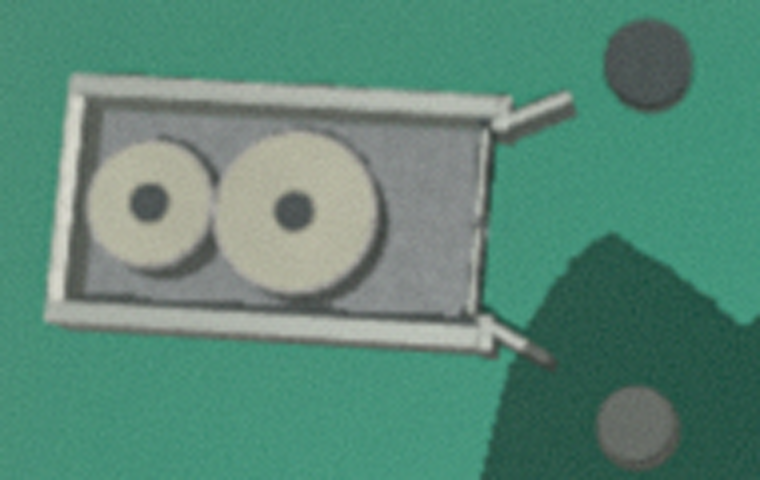

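View pics/scene12.png

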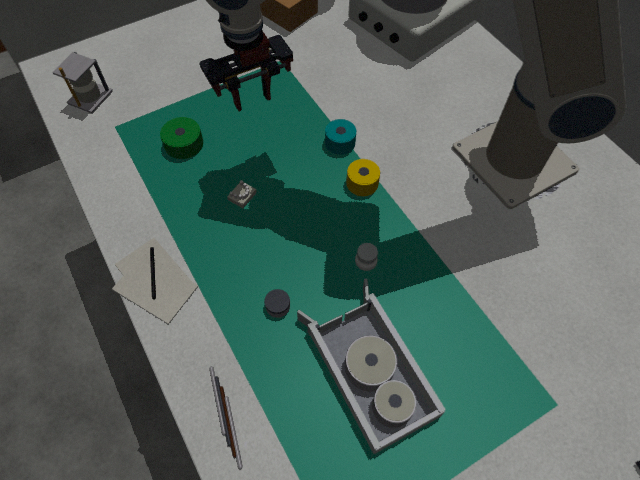

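Both moulds are in the bay, with crop hubs at (149,203) and (295,211). The leaf line at (480,226) looks the same as at the start, so the gate is shut. In the scene view the look-alikes are in their starting pixels.

```bash
python3 -c "
from workcell import ctrl
print(ctrl.close_job())"
```

```text
the job is handed in; nothing more can be done
None
```

Both moulds are in the bay and the gate is fully shut. I pushed the small mould first, then the large one, each cradled between the half-open fingers. I handed the job in at about 21.5 s of the 70 s allowed.

- **Gate:** The top picture taken after the small mould went in showed both leaves shut. They were shut again at the end, in the same place as before any push. The large mould's centre is roughly 106 mm past the gate line, which clears the leaves. It touches or nearly touches the small mould ahead of it.
- **Bystanders:** The arch model, wax jar and bur tin each measured within about 1 mm of where they started.
- **Forces:** At the end of each move, the readings stayed under about 20 N.
- **Checks that failed or disagreed:**
  - With a mould inside the gate, the wrist-camera circle fit picked up the walls and gave a wrong radius of about 74 mm. I took the depths inside the bay from the tool position and the pictures instead.
  - In the last top-camera check the arm partly hid the green and yellow look-alikes, so their fits were off. In the final scene picture both are at their starting pixels.

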